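# Reset the tripped breaker

## Robot

A 6-joint arm with a two-finger parallel gripper is mounted at the origin on a cart in front of the work surface, level with it; the furniture and walls round the work are solid. World frame = base frame: x ahead of the robot, y to its left, z up, the work surface at z = 0. Lengths are in m, angles in rad, forces in N, time in s.
With the tool pointing down it reaches from about 0.35 to 0.775 m from the base axis. Payload 5.5 kg.
Tool frame: the origin (TCP) lies between the finger pads; the fingertips stand 11 mm ahead of it and the grasp point (between the pads) lies 8 mm behind it (tips_ahead is the distance from the TCP to the fingertips, in m); z points along the fingers, y is the line along which they close (so a half turn about z gives the same grasp; the last joint's range is limited). The gripper opens to 85 mm and grips with 20 to 120 N. Pads are 22 mm wide; open, the fingers measure 114 mm over their backs; the gripper's body (76 mm by 85 mm) begins 54 mm behind the grasp point. The pads swing forward as they close: fully open they stand 13 mm farther back than shut.
Start: joints at [1.119, 0.313, 0.046, 1.304, 0, 1.431], TCP at [0.176, 0.547, 0.242] pointing down, gripper open.
Joint ranges: [-2.76, 2.76], [-0.86, 1.69], [-1.03, 1.26], [-2.2, 2.34], [-1.47, 1.5], [-3.14, 3.14]. Speed limits (rad/s): [2.57, 2.57, 3.14, 3.14, 3.14, 3.14].

## Interface

Orientations are given as a unit quaternion [w, x, y, z].
In Python, from workcell import * gives the robot as it stands. The module is installed in compiled form; this text tells all that it offers.
- The arm moves only by the tool jog_arm, never from a script. Its argument "moves" is a list of rows, each an object with "fingers": the closure, from 0 (fully open) to 1 (shut); "slide": the shift along the tool's x, y, z in mm, a list of three; "angular": the turn, a rotation vector about the tool's x, y, z in degrees, a list of three. A call has 1 to 10 rows; each row is the pose to reach, as a shift and turn from the pose commanded when the call began, along the tool's axes at that moment; what a row does not reach only later rows make up. A row lasts 1/12 s, in which the tool goes at most 41.7 mm and 7.16 degrees, less where a joint would pass 70% of its speed; a pose out of reach is approached as far as the arm can. A call with a gripper value outside its range is refused whole. The fingers move at their own pace and stop on an object; "squeeze" is the grip in N (left out, the last holds). Time passes only in rows, so rows that repeat a pose let the fingers close. It gives the time, the measured TCP pose, the force, the opening and the grip force at its end, in the units of the state.
- get_state(): the state, without advancing time (a new reading comes with each control period).
- read_camera(name): name is "scene" or "top"; returns a dict with "color" (480x640x3 uint8, red, green, blue), "fovy" (degrees; the focal length in pixels is half the picture's height over the tangent of half this angle, whatever the lens; pixels are square), "cx", "cy" (the principal point, pixels), "world_from_camera" (4x4, takes a point from camera to world coordinates). Camera axes: x right, y down, z forward; pixel columns grow to the right and rows downward; lengths in m; the calibration is good to about 2 mm. A picture is of the moment at which its call begins. There is no depth.
- hand_in(): hands the job in; it is judged then, once.
Trained networks look in a picture, given as the dict that the camera call returned (one of the last four; its "shot" number tells which), for a name from the list of things; names that differ only in an ending like _2 or _b are one class to them, and where a whole thing is asked for, a point or a joint stands for the part that bears it (a point fixed in the world has none). Each returns a list of dicts, best first, with "p" (0 to 1); they miss things now and then, are a little off and sometimes report something else, mostly with a low value. They report only what shows in the picture. A call takes as long as a camera call.
- look_for(target, picture): "point" ([column, row] in pixels, amid what is visible of it).
- tip_of(target, picture): "point" ([column, row] in pixels: a listed point, or the origin of a listed thing).
The state is a dict: "clock": time; "joint_pos": joint angles; "qvel": joint speeds; "tau": joint torques, N m; "tcp_pos": TCP position; "orientation": TCP orientation; "wrist_force": force on the tool from outside, world axes, zero at the start; "ft_torque": the same for the moment, N m; "finger_gap": finger opening in m; "grip_force": force on a finger pad.
Only numpy, scipy, OpenCV 4.12 (cv2) and the standard library are available. Lean on these libraries where they do the work, as an engineer would, in place of code of your own. Each camera call takes 0.05 s, during which the arm holds its last target. There are 200 camera calls.

## Task

One of the three breakers in the top of the distribution box has tripped: its lever stands upright, halfway between on and off. Reset it as a tripped breaker has to be: with the fingertips push its lever fully over to off (towards the sockets) so that it latches again, then push it back fully over to on (away from the sockets), and withdraw. Push gently, do not touch the other two breakers - the one already off is a spare circuit and stays off - and leave the tools lying round the box where they are.

Things in the scene. Friction and masses are not known exactly. Their poses are not given: they have to be found in the camera images.
- dist_box: Grey power distribution box, fixed, 110 (x) x 160 (y) x 85 mm high, flat top; origin at the centre of its underside. x points from the sockets to the back, y left, z up. Three round black sockets on the front (-x) stand out 12 mm. Three breakers in a row along y in its top, 45 mm apart, at x = 18 mm, each with a black lever; nothing else stands up from the top.
- breaker_a: The tripped breaker, in any of the three places: two-module breaker, white nose 45 (x) x 36 (y) mm, 4 mm proud of the box's top. Origin at its middle, level with the box's grey top; axes as the box's. Lever hinges about y through (0, -4, -2) mm: black paddle 14 mm wide (y), 8 mm thick, 25 mm long from hinge to rounded end.
- breaker_b: Breaker that is switched on: like breaker_a, same axes and sizes.
- breaker_c: Breaker that is switched off (spare circuit): like breaker_a, same axes and sizes.
- lever_a (a joint): Lever of breaker_a, upright at the start (within 0.05). Radians: 0 upright, -0.45 fully off (leaning to the socket side), +0.45 fully on (leaning to the back). Snap action: friction keeps it near the middle; pushed 0.2 past upright it snaps by itself to that end and stays. Moving it takes roughly 1 to 8 N at its end. It stands 19 mm above the nose upright, 17 mm at its ends.
- lever_b (a joint): Lever of breaker_b, on. Radians: 0 upright, -0.45 fully off (leaning to the socket side), +0.45 fully on (leaning to the back).
- lever_c (a joint): Lever of breaker_c, off. Radians: 0 upright, -0.45 fully off (leaning to the socket side), +0.45 fully on (leaning to the back).
- multimeter: Loose yellow and black multimeter lying on its back on the green mat, 162 x 82 x 44 mm; origin at the centre of its underside.
- screwdriver_red: Loose red screwdriver lying on the green mat left of the box, 145 mm long, 17 mm high; origin at mid-length, on the mat (3 mm above the bench).
- side_cutter: Loose side cutter with red grips, lying in front of the sockets, 148 x 44 x 14 mm; origin at the centre of the underside.

How it is judged:
On the way, in this order (a step that is already met when the one before it is completed fails the run):
1. the tripped lever is pushed fully over to off (value of joint lever_a below -0.36 rad), for 0.2 s.
2. the same lever is pushed fully over to on (value of joint lever_a above 0.36 rad), for 0.2 s.
At the end, for the whole second after the job is handed in: The lever that had tripped is fully on (beyond 0.36 of 0.45 rad), the breaker that was on is still on (beyond 0.36 of 0.45 rad), the spare one is still off (below -0.36 rad), and multimeter, screwdriver and side cutter lie within 10 mm of where they were (value of joint each of lever_a, lever_b above 0.36 rad and value of joint lever_c below -0.36 rad and distance of each of multimeter, screwdriver_red, side_cutter from where it was at the start of the episode below 0.01 m); the robot touches nothing.
It fails at once if another breaker or its lever is touched (more than 0.5 N) (contact force between any of the arm, the fingers and breaker_b above 0.5 N or contact force between any of the arm, the fingers and breaker_c above 0.5 N).
It fails at once if another lever leaves its end position (not (value of joint lever_b above 0.36 rad) or not (value of joint lever_c below -0.36 rad)).
It fails at once if the tripped breaker or its lever is pushed harder than 20 N (contact force between any of the arm, the fingers and breaker_a above 20 N).
It fails at once if the box is leaned on with more than 20 N (contact force between any of the arm, the fingers and dist_box above 20 N).
It fails at once if a tool beside the box is shoved or lifted (more than 15 mm) (distance of any of multimeter, screwdriver_red, side_cutter from where it was at the start of the episode above 0.015 m).
It also fails if it takes over 51 s, if anything falls off the work surface, if the arm or the gripper's body presses on something with over 40 N, if the wrist force passes 120 N, or if a joint passes its speed limit or range.

## Working session

There is one attempt and no reset: what is moved stays moved. The work goes in short steps, Python scripts to look and compute and a tool call to move; the robot and the scene stay as the last step left them, time stands still between calls to the robot, and variables do not carry over. Pictures are saved under pics/ and viewed, at most 10 in all, crops included, and the job is handed in when it is done.

Besides the shell and the picture viewer there is one more tool, called after "Call:" as a command line: name --argument value ..., lists and objects as JSON in quotes. jog_arm: Moves the arm, as the interface text tells. Its arguments: {"type":"object","properties":{"moves":{"type":"array","items":{"type":"object","properties":{"fingers":{"type":"number"},"slide":{"type":"array","items":{"type":"number"}},"angular":{"type":"array","items":{"type":"number"}}}}},"squeeze":{"type":"number"}},"required":["moves"]}

```bash
mkdir -p pics
cat > h.py <<'E'
from workcell import *
import numpy as np, cv2
def ray(pic,p):
    f=240/np.tan(np.radians(pic["fovy"])/2)
    T=np.array(pic["world_from_camera"]); d=T[:3,:3]@np.array([(p[0]-pic["cx"])/f,(p[1]-pic["cy"])/f,1])
    return T[:3,3],d
def atz(pic,p,z):
    o,d=ray(pic,p); return o+d*(z-o[2])/d[2]
def proj(pic,P):
    f=240/np.tan(np.radians(pic["fovy"])/2)
    T=np.linalg.inv(np.array(pic["world_from_camera"])); q=T[:3,:3]@np.array(P)+T[:3,3]
    return np.array([pic["cx"]+f*q[0]/q[2],pic["cy"]+f*q[1]/q[2]])
E
python3 - <<'E'
from h import *
for n in("top","scene"):
    c=read_camera(n); cv2.imwrite(f"pics/{n}1.png",c["color"][:,:,::-1])
    print(n,c["fovy"],c["cx"],c["cy"],np.round(c["world_from_camera"],3).tolist())
    for t,z in(("dist_box",0.0),("breaker_a",.085),("lever_a",.1)):
        for f in(look_for,tip_of):
            try:
                for r in f(t,c): print(t,f.__name__,round(r["p"],2),np.round(r["point"],1),np.round(atz(c,r["point"],z),4))
            except Exception as e: print(t,f.__name__,e)
s=get_state();print(s["tcp_pos"],s["orientation"],s["clock"],s["finger_gap"])
E
```

```text
top 47.97225862492382 318.3723360295547 247.2051588924155 [[0.001, -0.997, 0.079, 0.33], [-1.0, 0.001, 0.016, -0.044], [-0.016, -0.079, -0.997, 1.0], [0.0, 0.0, 0.0, 1.0]]
dist_box call 0.59 [410.2 207.7] [ 0.4832 -0.199   0.    ]
dist_box call 0.85 [407.3 200.2] [ 0.4974 -0.1938  0.    ]
breaker_a call 0.71 [413.1 180.3] [ 0.5176 -0.1914  0.085 ]
breaker_a call 0.65 [437.  179.8] [ 0.5184 -0.2322  0.085 ]
breaker_a call 0.57 [384.  182.7] [ 0.5136 -0.1416  0.085 ]
breaker_a call 0.75 [439.2 179.8] [ 0.5183 -0.236   0.085 ]
breaker_a call 0.68 [387.4 186.9] [ 0.5063 -0.1473  0.085 ]
breaker_a call 0.58 [416.6 183.3] [ 0.5124 -0.1973  0.085 ]
lever_a call 0.64 [416.3 179.2] [ 0.5164 -0.1944  0.1   ]
lever_a call 0.6 [390.  181.5] [ 0.5126 -0.1501  0.1   ]
lever_a call it knows: breaker, dist_box, multimeter, screwdriver_red, side_cutter
scene 47.33374583900849 326.73822251416595 237.78181507797683 [[-0.736, -0.295, 0.61, -0.143], [-0.677, 0.303, -0.67, 0.555], [0.013, -0.906, -0.423, 0.478], [0.0, 0.0, 0.0, 1.0]]
dist_box call 0.83 [341.8 233.6] [ 0.5366 -0.2388  0.    ]
dist_box call 0.7 [344.9 246.2] [ 0.4923 -0.1976  0.    ]
breaker_a call 0.66 [352.9 192.2] [ 0.5347 -0.2682  0.085 ]
breaker_a call 0.65 [321.3 213. ] [ 0.5045 -0.1405  0.085 ]
breaker_a call 0.53 [336.  204.4] [ 0.514  -0.1926  0.085 ]
breaker_a call 0.84 [322.4 216.4] [ 0.4918 -0.13    0.085 ]
breaker_a call 0.58 [335.7 206.5] [ 0.5071 -0.184   0.085 ]
lever_a call 0.46 [350.  191.5] [ 0.5155 -0.2358  0.1   ]
lever_a call 0.39 [321.4 205.2] [ 0.5056 -0.1419  0.1   ]
lever_a call 0.36 [429.8 270.9] [ 0.2171 -0.0639  0.1   ]
lever_a call it knows: breaker, dist_box, multimeter, screwdriver_red, side_cutter
[0.1763929  0.54730491 0.24233836] [1.60821718e-05 1.55258952e-01 9.87873805e-01 5.39174858e-05] 0.6 0.08532332356157551
```

View pics/top1.png

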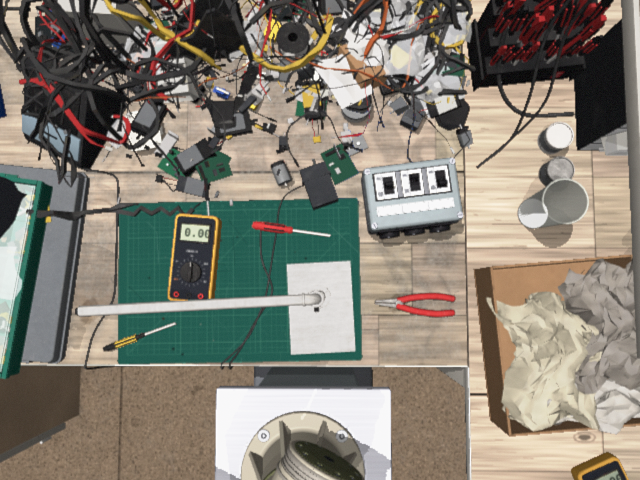

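View pics/scene1.png

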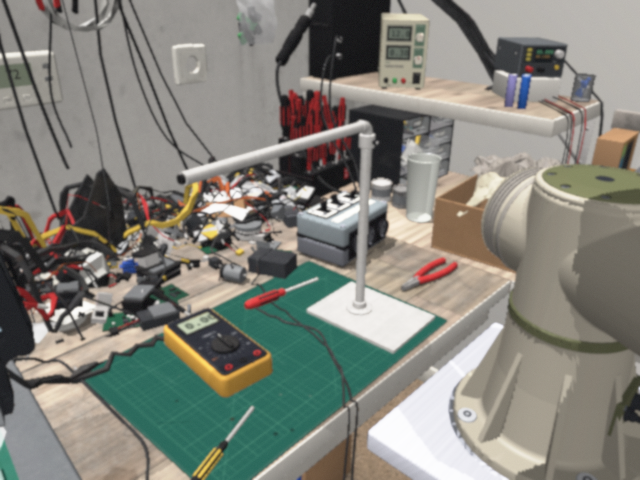

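The top view shows the box at about (412,200), with breakers at (387,185), (412,182) and (437,180). It also shows a stand with a post and a boom at about (317,300) to (80,311), which is an obstacle. The side cutter is at (420,304). I'll zoom in on the breakers and locate the stand.

Run:
```python
from h import *
a=cv2.imread("pics/top1.png")[150:250,350:475]; b=cv2.imread("pics/scene1.png")[175:275,285:410]
cv2.imwrite("pics/z1.png",np.vstack([cv2.resize(i,(500,400),interpolation=cv2.INTER_CUBIC)[:300] for i in(a,b)]))
c=read_camera("scene");t=read_camera("top")
base=atz(c,(360,307),.005);print("postbase",base)
for z in(.2,.25,.3,.35,.4,.45):
    print(z,proj(c,[base[0],base[1],z]).round(),proj(t,[base[0],base[1],z]).round(), "bar end top->",atz(t,(80,311),z).round(3),"scene",atz(c,(183,178),z).round(3),"bend",atz(t,(317,298),z).round(3))
```

```text
postbase [ 0.3215669  -0.03743942  0.005     ]
0.2 [365. 193.] [323. 296.] bar end top-> [0.299 0.323 0.2  ] scene [0.565 0.11  0.2  ] bend [ 0.318 -0.029  0.2  ]
0.25 [367. 160.] [322. 296.] bar end top-> [0.301 0.3   0.25 ] scene [0.437 0.19  0.25 ] bend [ 0.319 -0.03   0.25 ]
0.3 [368. 125.] [322. 297.] bar end top-> [0.303 0.277 0.3  ] scene [0.31 0.27 0.3 ] bend [ 0.32  -0.031  0.3  ]
0.35 [370.  88.] [322. 297.] bar end top-> [0.305 0.254 0.35 ] scene [0.182 0.35  0.35 ] bend [ 0.321 -0.032  0.35 ]
0.4 [372.  48.] [321. 298.] bar end top-> [0.307 0.231 0.4  ] scene [0.055 0.43  0.4  ] bend [ 0.321 -0.033  0.4  ]
0.45 [374.   7.] [321. 299.] bar end top-> [0.309 0.208 0.45 ] scene [-0.073  0.511  0.45 ] bend [ 0.322 -0.034  0.45 ]
```

View pics/z1.png

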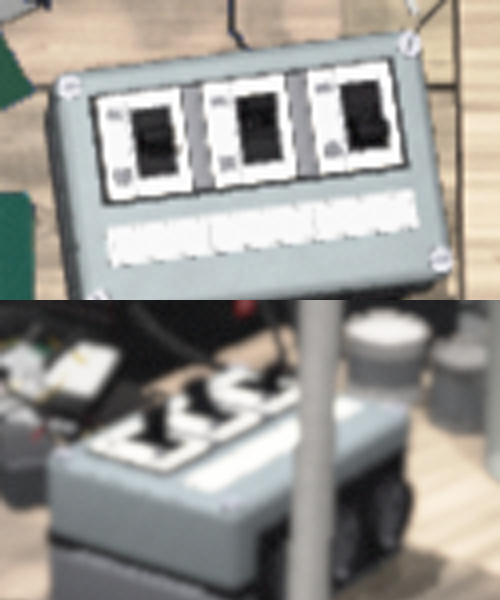

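The boom runs at z ≈ 0.30 from the post at (0.32,-0.03) to about (0.30,0.28). I'll pass it beyond x 0.45. Next I'll fit the 126 x 45 mm row of noses and overlay the lever hypotheses.

```bash
cat >> h.py <<'E'
def box(p,q):  # breaker-row frame (origin middle of row at grey top) -> world
    c,s=np.cos(p[2]),np.sin(p[2]); q=np.array(q,float)
    return np.array([p[0]+c*q[0]-s*q[1],p[1]+s*q[0]+c*q[1],.085+q[2]])
E
python3 - <<'E'
from h import *
from scipy.optimize import least_squares
t=read_camera("top");c=read_camera("scene")
uv=np.array([(93,97),(393,57),(408,165),(107,203)])/4+[350,150]
K=[(22.5,63),(22.5,-63),(-22.5,-63),(-22.5,63)]
r=least_squares(lambda p:np.concatenate([proj(t,box(p,[a/1e3,b/1e3,.004]))-v for (a,b),v in zip(K,uv)]),[.51,-.19,.13])
p=r.x;print(p,np.degrees(p[2]),r.fun.round(1));np.save("p.npy",p)
out=[]
for im,(x0,y0,w,h) in((t,(375,160,75,45)),(c,(295,180,75,45))):
    k=10;g=cv2.resize(im["color"][y0:y0+h,x0:x0+w,::-1],None,fx=k,fy=k,interpolation=cv2.INTER_CUBIC)
    g2=g.copy()
    for y in(.045,0,-.045):
        for ang,col in((-.45,(0,0,255)),(0,(0,255,0)),(.45,(255,0,0))):
            P=[proj(im,box(p,[.025*np.sin(ang)*u,y-.004,-.002+.025*u*np.cos(ang)])) for u in(.25,1)]
            P=[tuple(int(v) for v in (q-[x0,y0]+.5)*k) for q in P]
            cv2.circle(g2,P[1],5,col,-1);cv2.line(g2,P[0],P[1],col,1)
    out+=[g2]
cv2.imwrite("pics/z2.png",cv2.resize(np.vstack(out),(500,600)))
cv2.imwrite("pics/z2.png",cv2.resize(np.vstack(out),(500,600)))
E
```

```text
[ 0.51279258 -0.18974645  0.12711269] 7.2830208683556386 [ 0.9  0.2 -0.9  0.8 -0.8 -0.4  0.9 -0.5]
```

View pics/z2.png

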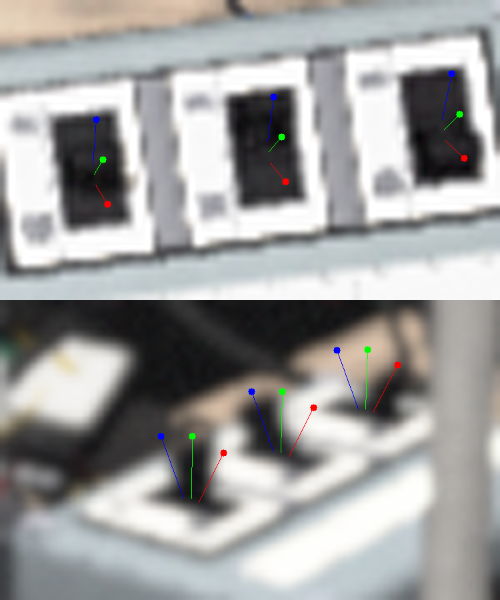

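The left breaker (box y = +45 mm) is tripped, since its lever is dark along the upright green line. The middle lever leans to the back, so it is on, and the right one leans to the sockets, so it is off. I'll close the fingers and move out around the boom.

Call:
jog_arm --moves '[{"fingers":1,"slide":[-27,-5,-6],"angular":[0,0,3.2]},{"fingers":1,"slide":[-54,-9,-12],"angular":[0,0,6.4]},{"fingers":1,"slide":[-81,-14,-18],"angular":[0,0,9.6]},{"fingers":1,"slide":[-108,-18,-24],"angular":[0,0,12.8]},{"fingers":1,"slide":[-135,-23,-30],"angular":[0,0,16]},{"fingers":1,"slide":[-163,-28,-36],"angular":[0,0,19.2]},{"fingers":1,"slide":[-190,-32,-42],"angular":[0,0,22.4]},{"fingers":1,"slide":[-217,-37,-48],"angular":[0,0,25.6]},{"fingers":1,"slide":[-244,-41,-54],"angular":[0,0,28.8]},{"fingers":1,"slide":[-271,-46,-60],"angular":[0,0,32]}]' --squeeze 20

```text
clock: 1.63
tcp_pos: [0.4214, 0.4197, 0.3027]
orientation: [0.0, 0.423, 0.906, 0.0]
wrist_force: [-0.3, -0.2, -0.2]
finger_gap: 0.0
grip_force: 0.0
```

```bash
cat >> h.py <<'E'
from scipy.spatial.transform import Rotation as R
def plan(W,yaw=None):  # world target -> slide mm, turn deg about tool z
    s=get_state(); w,x,y,z=s["orientation"]; M=R.from_quat([x,y,z,w]).as_matrix()
    print("tcp",np.round(s["tcp_pos"],4),"t",s["clock"],"F",np.round(s["wrist_force"],2),"gap",s["finger_gap"],"z",M[:,2].round(3),"head",np.degrees(np.arctan2(M[1,0],M[0,0])).round(2),[k for k in s if "tip" in k])
    print("slide",(1e3*M.T@(np.array(W)-s["tcp_pos"])).round(1))
E
python3 -c "
from h import *
plan([.52,.1,.30])"
```

```text
tcp [0.4214 0.4197 0.3027] t 1.6333 F [-0.3  -0.18 -0.23] gap 2.337674849294496e-05 z [ 0.  0. -1.] head 129.97 []
slide [-308.3 -129.8    2.6]
```

Call:
jog_arm --moves '[{"fingers":1,"slide":[-31,-13,0],"angular":[0,0,3.3]},{"fingers":1,"slide":[-62,-26,0],"angular":[0,0,6.5]},{"fingers":1,"slide":[-92,-39,0],"angular":[0,0,9.8]},{"fingers":1,"slide":[-123,-52,0],"angular":[0,0,13.1]},{"fingers":1,"slide":[-154,-65,0],"angular":[0,0,16.3]},{"fingers":1,"slide":[-185,-78,0],"angular":[0,0,19.6]},{"fingers":1,"slide":[-216,-91,0],"angular":[0,0,22.9]},{"fingers":1,"slide":[-246,-104,0],"angular":[0,0,26.2]},{"fingers":1,"slide":[-277,-117,0],"angular":[0,0,29.4]},{"fingers":1,"slide":[-308,-130,2],"angular":[0,0,32.7]}]'

```text
clock: 2.47
tcp_pos: [0.5198, 0.0995, 0.3008]
orientation: [0.0, 0.661, 0.751, 0.0]
wrist_force: [0.9, 0.3, -0.4]
finger_gap: 0.0002
grip_force: 0.0
```

```bash
python3 -c "
from h import *
p=np.load('p.npy')
plan(box(p,[.055,.047,.075]))"
```

```text
tcp [0.5198 0.0995 0.3008] t 2.4667 F [ 0.89  0.35 -0.39] gap 0.0001557897172590845 z [ 0.001  0.    -1.   ] head 97.28 []
slide [-239.1   11.2  140.9]
```

Call:
jog_arm --moves '[{"fingers":1,"slide":[-34,2,0]},{"fingers":1,"slide":[-68,3,0]},{"fingers":1,"slide":[-102,5,0]},{"fingers":1,"slide":[-136,6,20]},{"fingers":1,"slide":[-170,8,45]},{"fingers":1,"slide":[-205,10,75]},{"fingers":1,"slide":[-239,11,105]},{"fingers":1,"slide":[-239,11,130]},{"fingers":1,"slide":[-239,11,141]},{"fingers":1,"slide":[-239,11,141]}]'

```text
schema error: expected keys fingers, slide, angular
```

Run:
```python
from h import *
p=np.load('p.npy')
plan(box(p,[.042,.047,.024]))
s=get_state()
out=[]
for n in("scene","top"):
    c=read_camera(n);x0,y0=(285,130) if n=="scene" else (365,140)
    g=cv2.resize(c["color"][y0:y0+75,x0:x0+100,::-1],None,fx=5,fy=4,interpolation=cv2.INTER_CUBIC)
    for dz,col in((0,(0,255,0)),(.011,(0,0,255)),(.024,(255,0,0))):
        q=proj(c,np.array(s["tcp_pos"])-[0,0,dz]); cv2.circle(g,(int((q[0]-x0+.5)*5),int((q[1]-y0+.5)*4)),3,col,-1)
    out.append(g)
cv2.imwrite("pics/z3.png",np.vstack(out))
```

```text
tcp [0.5198 0.0995 0.3008] t 2.4667 F [ 0.89  0.35 -0.39] gap 0.0001557897172590845 z [ 0.001  0.    -1.   ] head 97.28 []
slide [-239.1   -1.8  191.8]
```

View pics/z3.png

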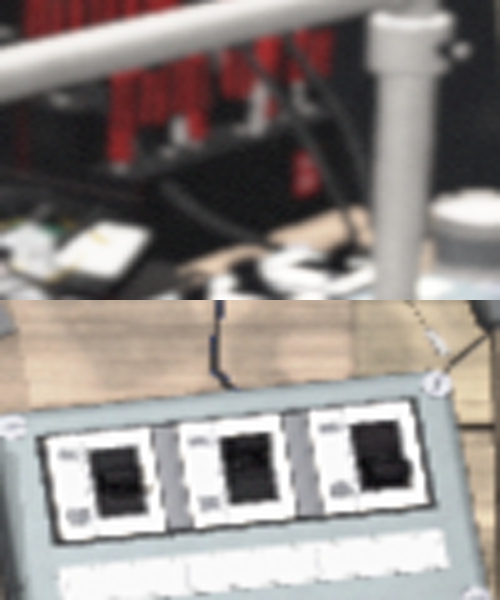

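The move was refused because the "angular" key was missing, so the picture shows only the box without the tool: three levers, with the tripped one at top pixel (388,186). I'll repeat it with all the keys.

Call:
jog_arm --moves '[{"fingers":1,"slide":[-34,2,0],"angular":[0,0,0]},{"fingers":1,"slide":[-68,3,0],"angular":[0,0,0]},{"fingers":1,"slide":[-102,5,0],"angular":[0,0,0]},{"fingers":1,"slide":[-136,6,20],"angular":[0,0,0]},{"fingers":1,"slide":[-170,8,45],"angular":[0,0,0]},{"fingers":1,"slide":[-205,10,75],"angular":[0,0,0]},{"fingers":1,"slide":[-239,11,105],"angular":[0,0,0]},{"fingers":1,"slide":[-239,11,130],"angular":[0,0,0]},{"fingers":1,"slide":[-239,11,141],"angular":[0,0,0]},{"fingers":1,"slide":[-239,11,141],"angular":[0,0,0]}]'

```text
clock: 3.4
tcp_pos: [0.5589, -0.134, 0.1553]
orientation: [-0.003, 0.66, 0.751, -0.001]
wrist_force: [-0.4, -0.5, 0.1]
finger_gap: -0.0002
grip_force: 0.0
```

```bash
cat > look.py <<'E'
from h import *
import sys
s=get_state()
out=[]
for n in("scene","top"):
    c=read_camera(n);x0,y0=(285,150) if n=="scene" else (355,140)
    g=cv2.resize(c["color"][y0:y0+75,x0:x0+100,::-1],None,fx=6,fy=4,interpolation=cv2.INTER_CUBIC)
    for dz,col in((0,(0,255,0)),(.011,(0,0,255)),(.024,(255,0,0))):
        q=proj(c,np.array(s["tcp_pos"])-[0,0,dz]); cv2.circle(g,(int((q[0]-x0+.5)*6),int((q[1]-y0+.5)*4)),3,col,-1)
    out.append(g)
cv2.imwrite(f"pics/{sys.argv[1]}.png",np.vstack(out))
E
python3 look.py z4; python3 -c "
from h import *
p=np.load('p.npy')
plan(box(p,[.042,.047,.022]))"
```

```text
tcp [ 0.5611 -0.1339  0.1593] t 3.5 F [ 1.04 -0.29  0.45] gap -0.00016505084423825672 z [-0.001  0.001 -1.   ] head 97.47 []
slide [ -2.3 -13.   52.4]
```

View pics/z4.png

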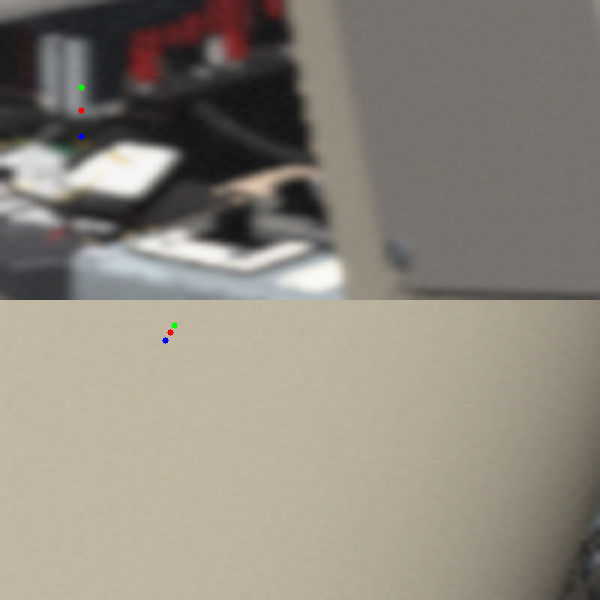

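The scene crop shows the closed fingertips behind the box, ending near the 11 mm mark, at about (297,178). The top view is hidden by the arm. The arm was still settling, so I'll go lower and check again.

Call:
jog_arm --moves '[{"fingers":1,"slide":[-1,-4,12],"angular":[0,0,-0.2]},{"fingers":1,"slide":[-2,-8,24],"angular":[0,0,-0.2]},{"fingers":1,"slide":[-2,-12,34],"angular":[0,0,-0.2]},{"fingers":1,"slide":[-2,-12,34],"angular":[0,0,-0.2]},{"fingers":1,"slide":[-2,-12,34],"angular":[0,0,-0.2]}]'

```text
clock: 3.92
tcp_pos: [0.5503, -0.1374, 0.1268]
orientation: [0.001, 0.658, 0.753, 0.0]
wrist_force: [-0.3, 0.1, 0.1]
finger_gap: -0.0
grip_force: 0.0
```

```bash
python3 look.py z5; python3 -c "
from h import *
p=np.load('p.npy')
plan(box(p,[.042,.047,.022]))"
```

```text
tcp [ 0.551  -0.1379  0.1272] t 4.0167 F [ 0.74 -0.45 -0.14] gap -7.508284964644482e-06 z [ 0.003 -0.001 -1.   ] head 97.69 []
slide [ 0.4 -2.5 20.2]
```

View pics/z5.png

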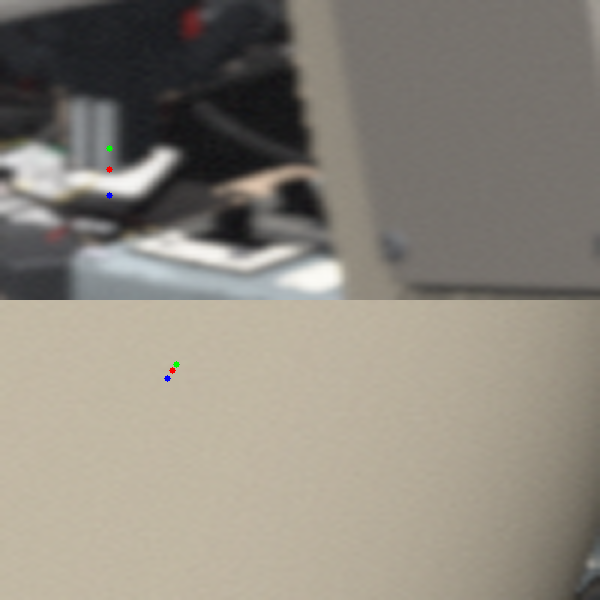

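The fingertips are at the 11 mm mark, and the seam of the shut fingers is about 1 px from its prediction, so the calibration holds. I'll descend behind the lever, with the tips about 15 mm above the grey top, and approach slowly.

Call:
jog_arm --moves '[{"fingers":1,"slide":[0,0,8],"angular":[0,0,-0.3]},{"fingers":1,"slide":[0,0,16],"angular":[0,0,-0.3]},{"fingers":1,"slide":[0,-5,16],"angular":[0,0,-0.3]},{"fingers":1,"slide":[0,-10,16],"angular":[0,0,-0.3]},{"fingers":1,"slide":[0,-14,16],"angular":[0,0,-0.3]},{"fingers":1,"slide":[0,-17,16],"angular":[0,0,-0.3]},{"fingers":1,"slide":[0,-17,16],"angular":[0,0,-0.3]}]'

```text
clock: 4.6
tcp_pos: [0.532, -0.1403, 0.1095]
orientation: [-0.0, 0.657, 0.754, -0.0]
wrist_force: [-0.3, 0.1, 0.2]
finger_gap: 0.0003
grip_force: 0.0
```

```bash
cat > st.py <<'E'
from h import *
p=np.load('p.npy')
plan(box(p,[0,.045,.026]))
E
python3 st.py
```

```text
tcp [ 0.532  -0.1403  0.1095] t 4.6 F [-0.28  0.11  0.21] gap 0.00033943509922124756 z [-0.  0. -1.] head 97.9 []
slide [ -1.3 -25.3  -1.5]
```

Call:
jog_arm --moves '[{"fingers":1,"slide":[0,-1.5,-2],"angular":[0,0,0]},{"fingers":1,"slide":[0,-3,-2],"angular":[0,0,0]},{"fingers":1,"slide":[0,-4.5,-2],"angular":[0,0,0]},{"fingers":1,"slide":[0,-6,-2],"angular":[0,0,0]},{"fingers":1,"slide":[0,-7.5,-2],"angular":[0,0,0]},{"fingers":1,"slide":[0,-9,-2],"angular":[0,0,0]}]'

```text
clock: 5.1
tcp_pos: [0.5237, -0.1415, 0.1112]
orientation: [-0.0, 0.656, 0.754, 0.0]
wrist_force: [-0.9, -0.2, 0.1]
finger_gap: 0.0001
grip_force: 0.0
```

Call:
jog_arm --moves '[{"fingers":1,"slide":[0,-1,0],"angular":[0,0,0]},{"fingers":1,"slide":[0,-2,0],"angular":[0,0,0]},{"fingers":1,"slide":[0,-3,0],"angular":[0,0,0]}]'

```text
clock: 5.35
tcp_pos: [0.5209, -0.1419, 0.1113]
orientation: [0.0, 0.656, 0.754, 0.0]
wrist_force: [-0.1, 0.9, 0.1]
finger_gap: -0.0001
grip_force: 0.3
```

Call:
jog_arm --moves '[{"fingers":1,"slide":[0,-1,0],"angular":[0,0,0]},{"fingers":1,"slide":[0,-2,0],"angular":[0,0,0]},{"fingers":1,"slide":[0,-3,0],"angular":[0,0,0]}]'

```text
clock: 5.6
tcp_pos: [0.518, -0.1423, 0.1114]
orientation: [0.0, 0.656, 0.754, 0.0]
wrist_force: [0.3, -0.1, 1.3]
finger_gap: -0.0003
grip_force: 0.3
```

Call:
jog_arm --moves '[{"fingers":1,"slide":[0,-1,0],"angular":[0,0,0]},{"fingers":1,"slide":[0,-2,0],"angular":[0,0,0]}]'

```text
clock: 5.77
tcp_pos: [0.5157, -0.1426, 0.1113]
orientation: [-0.0, 0.656, 0.754, -0.0]
wrist_force: [-0.4, 0.2, 0.3]
finger_gap: 0.0001
grip_force: 0.1
```

Call:
jog_arm --moves '[{"fingers":1,"slide":[0,-1,0],"angular":[0,0,0]},{"fingers":1,"slide":[0,-2,0],"angular":[0,0,0]}]'

```text
clock: 5.93
tcp_pos: [0.5136, -0.1428, 0.1112]
orientation: [-0.0, 0.656, 0.754, -0.0]
wrist_force: [0.5, -0.2, -0.2]
finger_gap: -0.0002
grip_force: 0.0
```

```bash
python3 look.py z6;python3 st.py
```

```text
tcp [ 0.5136 -0.1428  0.1112] t 6.0333 F [ 0.11 -0.18 -0.14] gap 0.00013425401562893954 z [-0.  0. -1.] head 97.93 []
slide [-1.4 -6.7  0.2]
```

View pics/z6.png

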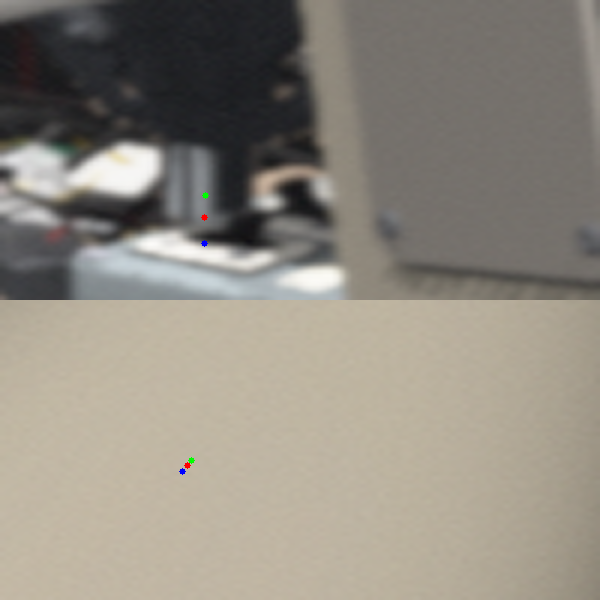

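The fingertips are at the tripped breaker, at about (318,203). The lever seems to lean right towards the sockets already, around (328,202). I'll push on carefully until it is clearly over.

Call:
jog_arm --moves '[{"fingers":1,"slide":[0,-1,0],"angular":[0,0,0]},{"fingers":1,"slide":[0,-2,0],"angular":[0,0,0]}]'

```text
clock: 6.2
tcp_pos: [0.5119, -0.1431, 0.1112]
orientation: [-0.0, 0.656, 0.754, -0.0]
wrist_force: [0.3, 1.0, -0.5]
finger_gap: 0.0002
grip_force: 0.0
```

Call:
jog_arm --moves '[{"fingers":1,"slide":[0,-1,0],"angular":[0,0,0]},{"fingers":1,"slide":[0,-2,0],"angular":[0,0,0]}]'

```text
clock: 6.37
tcp_pos: [0.5098, -0.1434, 0.1113]
orientation: [-0.0, 0.656, 0.754, 0.0]
wrist_force: [-0.2, 0.3, 0.5]
finger_gap: 0.0001
grip_force: 0.0
```

Call:
jog_arm --moves '[{"fingers":1,"slide":[0,-1,0],"angular":[0,0,0]},{"fingers":1,"slide":[0,-1,0],"angular":[0,0,0]}]'

```text
clock: 6.53
tcp_pos: [0.5091, -0.1436, 0.1114]
orientation: [0.0, 0.656, 0.754, 0.0]
wrist_force: [0.2, -0.1, 1.0]
finger_gap: -0.0001
grip_force: 0.2
```

Call:
jog_arm --moves '[{"fingers":1,"slide":[0,-1,0],"angular":[0,0,0]},{"fingers":1,"slide":[0,-1,0],"angular":[0,0,0]}]'

```text
clock: 6.7
tcp_pos: [0.5088, -0.1437, 0.1115]
orientation: [0.001, 0.656, 0.754, 0.001]
wrist_force: [4.0, 1.1, -0.9]
finger_gap: 0.0001
grip_force: 1.7
```

Call:
jog_arm --moves '[{"fingers":1,"slide":[0,-1,0],"angular":[0,0,0]},{"fingers":1,"slide":[0,-1,0],"angular":[0,0,0]}]'

```text
clock: 6.87
tcp_pos: [0.5087, -0.1437, 0.1116]
orientation: [0.001, 0.656, 0.755, 0.001]
wrist_force: [6.0, 2.4, -2.7]
finger_gap: -0.0004
grip_force: 3.0
```

```bash
python3 look.py z7;python3 st.py
```

```text
tcp [ 0.5086 -0.1437  0.1116] t 6.9667 F [ 6.62  1.19 -2.54] gap -7.927086933473138e-05 z [ 0.003  0.001 -1.   ] head 97.96 []
slide [-1.1 -1.7  0.6]
```

View pics/z7.png

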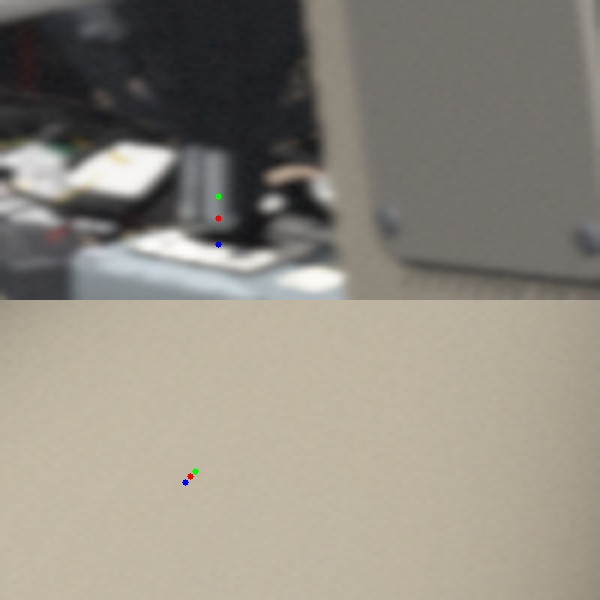

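The force rose to about 6 N with the tool stalled at box x ≈ +1.5 mm. That is where the off stop is expected, so the lever is fully off. I'll back off, rise over the lever and go to its front side.

Call:
jog_arm --moves '[{"fingers":1,"slide":[0,0,0],"angular":[0,0,0]},{"fingers":1,"slide":[0,5,0],"angular":[0,0,0]},{"fingers":1,"slide":[0,12,0],"angular":[0,0,0]},{"fingers":1,"slide":[0,15,-15],"angular":[0,0,0]},{"fingers":1,"slide":[0,15,-40],"angular":[0,0,0]},{"fingers":1,"slide":[0,0,-45],"angular":[0,0,0]},{"fingers":1,"slide":[0,-22,-45],"angular":[0,0,0]},{"fingers":1,"slide":[0,-44,-45],"angular":[0,0,0]},{"fingers":1,"slide":[0,-46,-45],"angular":[0,0,0]},{"fingers":1,"slide":[0,-46,-45],"angular":[0,0,0]}]'

```text
clock: 7.8
tcp_pos: [0.4604, -0.1502, 0.1563]
orientation: [-0.0, 0.657, 0.754, -0.0]
wrist_force: [0.7, 0.1, -0.7]
finger_gap: -0.0001
grip_force: 0.0
```

```bash
python3 look.py z8;python3 st.py
```

```text
tcp [ 0.462  -0.1504  0.1564] t 7.9 F [ 1.45 -0.15  0.57] gap -0.00037000381808599433 z [ 0.001 -0.    -1.   ] head 97.92 []
slide [-0.9 45.3 45.4]
```

View pics/z8.png

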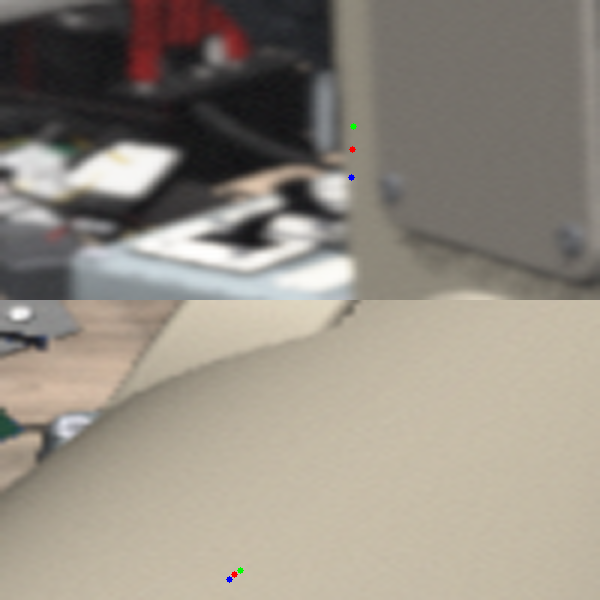

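The crop shows the lever of the near breaker leaning to the socket side, at about (328,205): fully off. I'll go down in front of it and push it on.

Call:
jog_arm --moves '[{"fingers":1,"slide":[0,0,15],"angular":[0,0,0]},{"fingers":1,"slide":[0,0,30],"angular":[0,0,0]},{"fingers":1,"slide":[0,0,40],"angular":[0,0,0]},{"fingers":1,"slide":[0,0,45],"angular":[0,0,0]},{"fingers":1,"slide":[0,6,45],"angular":[0,0,0]},{"fingers":1,"slide":[0,12,45],"angular":[0,0,0]},{"fingers":1,"slide":[0,16,45],"angular":[0,0,0]},{"fingers":1,"slide":[0,18,45],"angular":[0,0,0]}]'

```text
clock: 8.57
tcp_pos: [0.4809, -0.148, 0.1121]
orientation: [0.001, 0.656, 0.754, 0.0]
wrist_force: [-0.6, -0.3, 0.0]
finger_gap: -0.0002
grip_force: 0.0
```

Call:
jog_arm --moves '[{"fingers":1,"slide":[0,1,0],"angular":[0,0,0]},{"fingers":1,"slide":[0,2,0],"angular":[0,0,0]},{"fingers":1,"slide":[0,3,0],"angular":[0,0,0]},{"fingers":1,"slide":[0,4,0],"angular":[0,0,0]}]'

```text
clock: 8.9
tcp_pos: [0.4832, -0.1471, 0.1115]
orientation: [0.0, 0.657, 0.754, 0.0]
wrist_force: [0.2, 0.2, 0.1]
finger_gap: 0.0001
grip_force: 0.0
```

Call:
jog_arm --moves '[{"fingers":1,"slide":[0,1,0],"angular":[0,0,0]},{"fingers":1,"slide":[0,2,0],"angular":[0,0,0]},{"fingers":1,"slide":[0,3,0],"angular":[0,0,0]},{"fingers":1,"slide":[0,4,0],"angular":[0,0,0]}]'

```text
clock: 9.23
tcp_pos: [0.4872, -0.1466, 0.1113]
orientation: [0.0, 0.657, 0.754, 0.0]
wrist_force: [-0.2, 0.1, -0.1]
finger_gap: 0.0
grip_force: 0.0
```

Call:
jog_arm --moves '[{"fingers":1,"slide":[0,1,0],"angular":[0,0,0]},{"fingers":1,"slide":[0,2,0],"angular":[0,0,0]},{"fingers":1,"slide":[0,3,0],"angular":[0,0,0]},{"fingers":1,"slide":[0,4,0],"angular":[0,0,0]}]'

```text
clock: 9.57
tcp_pos: [0.4897, -0.146, 0.1113]
orientation: [-0.001, 0.657, 0.754, -0.001]
wrist_force: [-4.6, -0.5, 3.5]
finger_gap: -0.0
grip_force: 2.5
```

```bash
python3 st.py
```

```text
tcp [ 0.4897 -0.146   0.1113] t 9.5667 F [-4.59 -0.5   3.5 ] gap -3.6000035349520085e-05 z [-0.003 -0.    -1.   ] head 97.91 []
slide [-1.6 17.3  0.2]
```

Call:
jog_arm --moves '[{"fingers":1,"slide":[0,1,0],"angular":[0,0,0]},{"fingers":1,"slide":[0,1,0],"angular":[0,0,0]}]'

```text
clock: 9.73
tcp_pos: [0.4914, -0.1458, 0.1115]
orientation: [-0.001, 0.657, 0.754, -0.0]
wrist_force: [-4.1, 0.4, 4.8]
finger_gap: -0.0001
grip_force: 3.1
```

Call:
jog_arm --moves '[{"fingers":1,"slide":[0,1,0],"angular":[0,0,0]},{"fingers":1,"slide":[0,1,0],"angular":[0,0,0]}]'

```text
clock: 9.9
tcp_pos: [0.4927, -0.1457, 0.1118]
orientation: [-0.0, 0.657, 0.754, -0.0]
wrist_force: [-4.6, 0.2, 6.1]
finger_gap: 0.0001
grip_force: 3.7
```

Call:
jog_arm --moves '[{"fingers":1,"slide":[0,1,0],"angular":[0,0,0]},{"fingers":1,"slide":[0,1,0],"angular":[0,0,0]}]'

```text
clock: 10.07
tcp_pos: [0.4941, -0.1456, 0.1119]
orientation: [0.0, 0.657, 0.754, 0.0]
wrist_force: [-3.8, 1.3, 6.8]
finger_gap: -0.0
grip_force: 3.9
```

The upward force is growing, which suggests the rounded fingertip catches the lever's end too high. I'll back off, go 5 mm lower and push again.

Call:
jog_arm --moves '[{"fingers":1,"slide":[0,-6,0],"angular":[0,0,0]},{"fingers":1,"slide":[0,-12,0],"angular":[0,0,0]},{"fingers":1,"slide":[0,-12,5],"angular":[0,0,0]},{"fingers":1,"slide":[0,-12,5],"angular":[0,0,0]}]'

```text
clock: 10.4
tcp_pos: [0.4815, -0.1471, 0.1053]
orientation: [-0.001, 0.657, 0.754, 0.0]
wrist_force: [0.4, 0.2, 0.2]
finger_gap: -0.0003
grip_force: 0.0
```

Call:
jog_arm --moves '[{"fingers":1,"slide":[0,1,0],"angular":[0,0,0]},{"fingers":1,"slide":[0,2,0],"angular":[0,0,0]},{"fingers":1,"slide":[0,3,0],"angular":[0,0,0]},{"fingers":1,"slide":[0,4,0],"angular":[0,0,0]},{"fingers":1,"slide":[0,5,0],"angular":[0,0,0]}]'

```text
clock: 10.82
tcp_pos: [0.487, -0.1467, 0.1063]
orientation: [-0.0, 0.657, 0.754, -0.0]
wrist_force: [-2.1, -0.8, 3.4]
finger_gap: -0.0002
grip_force: 2.0
```

Call:
jog_arm --moves '[{"fingers":1,"slide":[0,1,0],"angular":[0,0,0]},{"fingers":1,"slide":[0,2,0],"angular":[0,0,0]},{"fingers":1,"slide":[0,3,0],"angular":[0,0,0]}]'

```text
clock: 11.07
tcp_pos: [0.4903, -0.1463, 0.1068]
orientation: [0.0, 0.657, 0.754, 0.0]
wrist_force: [-2.9, 0.0, 3.0]
finger_gap: 0.0
grip_force: 1.5
```

Call:
jog_arm --moves '[{"fingers":1,"slide":[0,1,0],"angular":[0,0,0]},{"fingers":1,"slide":[0,2,0],"angular":[0,0,0]}]'

```text
clock: 11.23
tcp_pos: [0.4925, -0.1459, 0.1064]
orientation: [0.0, 0.656, 0.754, 0.0]
wrist_force: [-1.2, -1.3, 0.9]
finger_gap: -0.0001
grip_force: 0.6
```

Call:
jog_arm --moves '[{"fingers":1,"slide":[0,1,0],"angular":[0,0,0]},{"fingers":1,"slide":[0,2,0],"angular":[0,0,0]}]'

```text
clock: 11.4
tcp_pos: [0.4944, -0.1455, 0.1061]
orientation: [-0.0, 0.656, 0.754, 0.0]
wrist_force: [-0.7, -0.0, 0.1]
finger_gap: 0.0
grip_force: 0.2
```

```bash
python3 st.py
```

```text
tcp [ 0.4944 -0.1455  0.1061] t 11.4 F [-0.68 -0.04  0.12] gap 2.1621677922149036e-06 z [ 0.  0. -1.] head 97.94 []
slide [-1.3 12.7 -4.9]
```

Call:
jog_arm --moves '[{"fingers":1,"slide":[0,1,0],"angular":[0,0,0]},{"fingers":1,"slide":[0,2,0],"angular":[0,0,0]},{"fingers":1,"slide":[0,3,0],"angular":[0,0,0]}]'

```text
clock: 11.65
tcp_pos: [0.4972, -0.1451, 0.1061]
orientation: [-0.0, 0.656, 0.754, 0.0]
wrist_force: [0.0, 0.3, -0.4]
finger_gap: 0.0001
grip_force: 0.0
```

Call:
jog_arm --moves '[{"fingers":1,"slide":[0,1,0],"angular":[0,0,0]},{"fingers":1,"slide":[0,2,0],"angular":[0,0,0]}]'

```text
clock: 11.82
tcp_pos: [0.4992, -0.1449, 0.1062]
orientation: [-0.0, 0.656, 0.754, 0.0]
wrist_force: [-0.1, 0.3, -0.1]
finger_gap: 0.0
grip_force: 0.0
```

Call:
jog_arm --moves '[{"fingers":1,"slide":[0,1,0],"angular":[0,0,0]},{"fingers":1,"slide":[0,2,0],"angular":[0,0,0]}]'

```text
clock: 11.98
tcp_pos: [0.5004, -0.1447, 0.1061]
orientation: [-0.001, 0.657, 0.754, -0.001]
wrist_force: [-4.0, -1.4, 1.8]
finger_gap: -0.0006
grip_force: 2.2
```

Call:
jog_arm --moves '[{"fingers":1,"slide":[0,1,0],"angular":[0,0,0]},{"fingers":1,"slide":[0,1,0],"angular":[0,0,0]}]'

```text
clock: 12.15
tcp_pos: [0.5006, -0.1446, 0.1061]
orientation: [-0.001, 0.657, 0.754, -0.001]
wrist_force: [-5.0, -1.5, 2.4]
finger_gap: 0.0
grip_force: 3.1
```

```bash
python3 st.py
```

```text
tcp [ 0.5006 -0.1446  0.1061] t 12.15 F [-5.02 -1.47  2.37] gap 3.7641679629651006e-05 z [-0.003 -0.    -1.   ] head 97.91 []
slide [-1.4  6.4 -4.9]
```

The tool went 4 mm without force, which was the snap, and then met the on stop with 5 N. I'll withdraw.

Call:
jog_arm --moves '[{"fingers":1,"slide":[0,0,0],"angular":[0,0,0]},{"fingers":1,"slide":[0,-6,0],"angular":[0,0,0]},{"fingers":1,"slide":[0,-14,0],"angular":[0,0,0]},{"fingers":1,"slide":[0,-20,-10],"angular":[0,0,0]},{"fingers":1,"slide":[0,-20,-40],"angular":[0,0,0]},{"fingers":1,"slide":[0,-20,-80],"angular":[0,0,0]},{"fingers":1,"slide":[25,-10,-115],"angular":[0,0,0]},{"fingers":1,"slide":[60,0,-150],"angular":[0,0,0]},{"fingers":1,"slide":[95,10,-165],"angular":[0,0,0]},{"fingers":1,"slide":[130,20,-165],"angular":[0,0,0]}]'

```text
clock: 12.98
tcp_pos: [0.5052, -0.0153, 0.2765]
orientation: [0.004, 0.658, 0.753, 0.002]
wrist_force: [0.8, 0.1, -0.4]
finger_gap: 0.0
grip_force: 0.0
```

Call:
jog_arm --moves '[{"fingers":1,"slide":[35,0,0],"angular":[0,0,0]},{"fingers":1,"slide":[70,0,0],"angular":[0,0,0]},{"fingers":1,"slide":[105,0,0],"angular":[0,0,0]},{"fingers":1,"slide":[140,0,0],"angular":[0,0,0]},{"fingers":1,"slide":[140,0,0],"angular":[0,0,0]},{"fingers":1,"slide":[140,0,0],"angular":[0,0,0]}]'

```text
clock: 13.48
tcp_pos: [0.4835, 0.1249, 0.272]
orientation: [0.0, 0.655, 0.756, 0.0]
wrist_force: [0.6, -0.1, 0.2]
finger_gap: -0.0
grip_force: 0.0
```

Run:
```python
from h import *
p=np.load('p.npy');plan([.5,.1,.3])
old=cv2.imread("pics/scene1.png")
c=read_camera("scene");new=c["color"][:,:,::-1];cv2.imwrite("pics/end.png",new)
# the lever's grey profile along rows; left (tripped) lever, before / after, and middle (on) lever
for y in(.045,0,-.045):
    q=proj(c,box(p,[0,y-.004,.017])).round().astype(int)
    print(y,q)
    for n,im in(("old",old),("new",new)):
        print(n,cv2.cvtColor(np.ascontiguousarray(im),6)[q[1]-4:q[1]+4:2,q[0]-9:q[0]+10].tolist())
```

```text
tcp [0.4835 0.1249 0.272 ] t 13.4833 F [ 0.57 -0.13  0.19] gap -3.253567589825692e-05 z [ 0.001  0.    -1.   ] head 98.16 []
slide [-27.   12.8 -28. ]
0.045 [323 203]
old [[55, 55, 56, 56, 57, 59, 63, 72, 76, 89, 105, 110, 122, 155, 193, 209, 197, 149, 89], [54, 55, 53, 54, 59, 61, 68, 70, 68, 67, 70, 72, 109, 178, 228, 236, 220, 162, 95], [53, 60, 78, 101, 122, 130, 104, 68, 44, 33, 31, 47, 103, 174, 224, 233, 219, 184, 152], [127, 157, 186, 210, 222, 207, 154, 87, 43, 29, 24, 47, 116, 197, 239, 249, 251, 250, 248]]
new [[57, 59, 60, 63, 65, 69, 73, 77, 79, 97, 129, 149, 160, 181, 210, 222, 212, 162, 96], [58, 60, 68, 71, 71, 68, 57, 54, 74, 121, 180, 217, 232, 243, 248, 247, 230, 174, 103], [60, 65, 66, 58, 45, 39, 34, 38, 71, 146, 219, 238, 239, 242, 246, 244, 230, 197, 164], [137, 164, 172, 138, 87, 47, 34, 34, 47, 94, 157, 210, 236, 248, 252, 253, 253, 253, 252]]
0 [337 196]
old [[60, 83, 98, 115, 133, 141, 138, 136, 130, 117, 104, 102, 112, 145, 185, 214, 221, 219, 201], [160, 171, 169, 151, 130, 111, 99, 97, 121, 157, 185, 208, 225, 236, 239, 238, 226, 202, 175], [189, 171, 13
[... 626 characters left out ...]
90, 164, 126, 119, 151, 163, 147, 133], [151, 168, 178, 183, 189, 196, 196, 198, 195, 191, 186, 178, 161, 123, 94, 119, 160, 169, 157], [148, 175, 192, 196, 197, 194, 187, 182, 177, 168, 148, 126, 101, 75, 61, 92, 133, 156, 156], [145, 185, 214, 221, 219, 201, 181, 162, 142, 114, 79, 48, 37, 32, 44, 61, 74, 97, 126]]
new [[61, 85, 102, 121, 144, 166, 183, 194, 203, 207, 209, 203, 176, 135, 129, 160, 175, 159, 142], [163, 179, 191, 198, 202, 208, 209, 208, 207, 202, 199, 191, 172, 129, 102, 127, 171, 184, 170], [158, 190, 204, 209, 212, 207, 201, 195, 190, 179, 159, 137, 109, 81, 68, 100, 143, 167, 166], [155, 200, 224, 232, 230, 217, 193, 174, 151, 123, 85, 51, 39, 37, 48, 66, 82, 103, 136]]
```

The tripped lever has shifted left by about 4 px and now shows the same profile as the middle lever, which is on. The other two levers are unchanged.

```bash
python3 -c "
from workcell import *
print(hand_in())"
```

```text
the job is handed in; nothing more can be done
None
```

I pushed the tripped breaker (the left one) fully to off and then fully back to on, withdrew the arm and handed the job in. The final camera check shows its lever on and the other two levers unchanged; I did not check the tools in that picture, and the hand-in returned no verdict.

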